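# Change over the reagent tray

### The job

The analyser knows its reagent bottles only by their places in the tray, and the tray in use is soiled. Move the four bottles, upright, into the empty clean tray in the same order, counting from the end with the carrying loop: the bottle next to the loop of the used tray goes next to the loop of the clean one, and so on. The drip liners stay in the used tray; do not disturb the timer and the marker pen.

Things in the scene. Friction and masses are not known exactly. Their poses are not given: they have to be found in the camera images.
- used_tray: Used tray, where the bottles start, a drip liner in each compartment: fixed white tray, 61 x 235 mm: four square compartments in a row along its y; carrying loop at its +y end (24 mm out, 16 mm high). Origin: centre of underside. Compartment centres x = 0, y = +87 (first, next to the loop), +29, -29, -87 mm; each 55 x 55 mm inside, floor 3 mm up, outer walls 16 mm, dividers 13 mm high.
- clean_tray: Clean tray, empty at the start, no liners: fixed white tray, 61 x 235 mm: four square compartments in a row along its y; carrying loop at its +y end (24 mm out, 16 mm high). Origin: centre of underside. Compartment centres x = 0, y = +87 (first, next to the loop), +29, -29, -87 mm; each 55 x 55 mm inside, floor 3 mm up, outer walls 16 mm, dividers 13 mm high.
- liner_a: Square steel drip pan 52 mm wide and 10 mm high, fixed in one of the used tray's compartments, which one varies; at the start bottle_a stands in it. Origin: centre of its underside; its floor is 1.5 mm thick.
- liner_b: Square steel drip pan 52 mm wide and 10 mm high, fixed in one of the used tray's compartments, which one varies; at the start bottle_b stands in it. Origin: centre of its underside; its floor is 1.5 mm thick.
- liner_c: Square steel drip pan 52 mm wide and 10 mm high, fixed in one of the used tray's compartments, which one varies; at the start bottle_c stands in it. Origin: centre of its underside; its floor is 1.5 mm thick.
- liner_d: Square steel drip pan 52 mm wide and 10 mm high, fixed in one of the used tray's compartments, which one varies; at the start bottle_d stands in it. Origin: centre of its underside; its floor is 1.5 mm thick.
- bottle_a: Brown round bottle with a black screw cap, about 39 mm across at the body and 77 mm high, 60 g; straight sides from 5 to 45 mm up. Origin: centre of its underside, z along the bottle.
- bottle_b: Slim white round bottle with a red screw cap, 26 mm across and 73 mm high, 34 g; straight sides up to 50 mm. Origin: centre of its underside, z along the bottle.
- bottle_c: Small brown dropper bottle with a black rubber bulb, 25 mm across and 78 mm high, 28 g; straight glass sides only up to 45 mm, to be gripped there (the bulb is soft). Origin: centre of its underside, z along the bottle.
- bottle_d: Squat white jar with a broad grey ribbed cap, 36 mm across and 66 mm high, 50 g; straight sides up to 45 mm. Origin: centre of its underside, z along the jar.
- clock: Bystander: flat white countdown timer lying on the worktop, 62 x 66 x 18 mm. Origin: centre of its underside.
- pen: Bystander: black marker pen lying on the worktop, 139 mm long and 15 mm thick. Origin: its middle.
Mind the look-alikes: they are no part of the job. Leave any orange or pink look-alike of the bottle_a alone.

How it is judged:
At the end, for the whole second after the job is handed in: Each bottle stands upright (within 0.1 rad), released and at rest on the floor of the clean tray, in the compartment with the same number from the loop as the one it came from in the used tray, its centre within 18 mm of the compartment's centre along and across (((y of liner_a in the frame of used_tray between 0.067 and 0.107 m and y of bottle_a in the frame of clean_tray between 0.069 and 0.105 m) or (y of liner_a in the frame of used_tray between 0.009 and 0.049 m and y of bottle_a in the frame of clean_tray between 0.011 and 0.047 m) or (y of liner_a in the frame of used_tray between -0.049 and -0.009 m and y of bottle_a in the frame of clean_tray between -0.047 and -0.011 m) or (y of liner_a in the frame of used_tray between -0.107 and -0.067 m and y of bottle_a in the frame of clean_tray between -0.105 and -0.069 m)) and x of bottle_a in the frame of clean_tray between -0.018 and 0.018 m and z of bottle_a in the frame of clean_tray between -0.002 and 0.008 m and angle between each of bottle_a, bottle_b, bottle_c, bottle_d's own z axis and vertical below 0.1 rad and linear speed of each of bottle_a, bottle_b, bottle_c, bottle_d below 0.02 m/s and angular speed of each of bottle_a, bottle_b, bottle_c, bottle_d below 0.2 rad/s and ((y of liner_b in the frame of used_tray between 0.067 and 0.107 m and y of bottle_b in the frame of clean_tray between 0.069 and 0.105 m) or (y of liner_b in the frame of used_tray between 0.009 and 0.049 m and y of bottle_b in the frame of clean_tray between 0.011 and 0.047 m) or (y of liner_b in the frame of used_tray between -0.049 and -0.009 m and y of bottle_b in the frame of clean_tray between -0.047 and -0.011 m) or (y of liner_b in the frame of used_tray between -0.107 and -0.067 m and y of bottle_b in the frame of clean_tray between -0.105 and -0.069 m)) and x of bottle_b in the frame of clean_tray between -0.018 and 0.018 m and z of bottle_b in the frame of clean_tray between -0.002 and 0.008 m and ((y of liner_c in the frame of used_tray between 0.067 and 0.107 m and y of bottle_c in the frame of clean_tray between 0.069 and 0.105 m) or (y of liner_c in the frame of used_tray between 0.009 and 0.049 m and y of bottle_c in the frame of clean_tray between 0.011 and 0.047 m) or (y of liner_c in the frame of used_tray between -0.049 and -0.009 m and y of bottle_c in the frame of clean_tray between -0.047 and -0.011 m) or (y of liner_c in the frame of used_tray between -0.107 and -0.067 m and y of bottle_c in the frame of clean_tray between -0.105 and -0.069 m)) and x of bottle_c in the frame of clean_tray between -0.018 and 0.018 m and z of bottle_c in the frame of clean_tray between -0.002 and 0.008 m and ((y of liner_d in the frame of used_tray between 0.067 and 0.107 m and y of bottle_d in the frame of clean_tray between 0.069 and 0.105 m) or (y of liner_d in the frame of used_tray between 0.009 and 0.049 m and y of bottle_d in the frame of clean_tray between 0.011 and 0.047 m) or (y of liner_d in the frame of used_tray between -0.049 and -0.009 m and y of bottle_d in the frame of clean_tray between -0.047 and -0.011 m) or (y of liner_d in the frame of used_tray between -0.107 and -0.067 m and y of bottle_d in the frame of clean_tray between -0.105 and -0.069 m)) and x of bottle_d in the frame of clean_tray between -0.018 and 0.018 m and z of bottle_d in the frame of clean_tray between -0.002 and 0.008 m); the robot touches nothing.
It fails at once if a bottle is tipped over (more than 0.6 rad) (angle between any of bottle_a, bottle_b, bottle_c, bottle_d's own z axis and vertical above 0.6 rad).
It fails at once if the timer is disturbed (moved more than 20 mm) (distance of clock from where it was at the start of the episode above 0.02 m).
It fails at once if the marker pen is disturbed (moved more than 20 mm) (distance of pen from where it was at the start of the episode above 0.02 m).
It also fails if it takes over 112 s, if anything falls off the work surface, if the arm or the gripper's body presses on something with over 40 N, if the wrist force passes 120 N, or if a joint passes its speed limit or range.

### The arm

A 6-joint arm with a two-finger parallel gripper is mounted at the origin on a cart in front of the work surface, level with it; the furniture and walls round the work are solid. World frame = base frame: x ahead of the robot, y to its left, z up, the work surface at z = 0. Lengths are in m, angles in rad, forces in N, time in s.
With the tool pointing down it reaches from about 0.35 to 0.775 m from the base axis. Payload 5.5 kg.
Tool frame: the origin (TCP) lies on the centre line of the jaws, within the pads' length; the fingertips stand 8 mm ahead of it and the grasp point (between the pads) lies 11 mm behind it (env.tip_reach is the distance from the TCP to the fingertips, in m); z points along the fingers, y is the direction in which the jaws open and shut (so a half turn about z gives the same grasp; the last joint's range is limited). The gripper opens to 85 mm and grips with 20 to 120 N. Pads are 22 mm wide; open, the fingers measure 114 mm over their backs; the gripper's body (76 mm by 85 mm) begins 54 mm behind the grasp point. The pads swing forward as they close: fully open they stand 13 mm farther back than shut.
Start: joints at [1.046, 0.313, 0.046, 1.304, 0, 1.431], TCP at [0.216, 0.533, 0.239] pointing down, gripper open.
Joint ranges: [-2.76, 2.76], [-0.86, 1.69], [-1.03, 1.26], [-2.2, 2.34], [-1.47, 1.5], [-3.14, 3.14]. Speed limits (rad/s): [2.57, 2.57, 3.14, 3.14, 3.14, 3.14].

### API

Orientations are given as a unit quaternion [x, y, z, w].
In Python, from rig import sensors, viewer, job_done, env gives the robot as it stands. The module is installed in compiled form; this text tells all that it offers.
- The arm moves only by the tool apply_moves, never from a script. Its argument "targets" is a list of rows, each a list of 4 numbers: the shift along the world's x, y, z in m, then the turn about the world's z in degrees. A call has exactly 8 rows; each row shifts and turns the pose as measured when the row begins; what a row does not reach is not made up. A row lasts 1/8 s, in which the tool goes at most 62.5 mm and 10.7 degrees, less where a joint would pass 70% of its speed; a pose out of reach is approached as far as the arm can. A call is refused whole if a number of a shift passes 0.0625 or a number of a turn 10.7, either way. A call with a gripper value outside its range is refused whole. "claw" is the closure, from 0 (fully open) to 1 (shut), set as the call begins (left out, the last holds). The fingers move at their own pace and stop on an object; "grip_force" is the grip in N (left out, the last holds). Time passes only in rows, so rows that do not move let the fingers close, or fill a call up. It gives the time, the measured TCP pose, the force and the opening at its end, in the units of the state.
- sensors.state(): the state, without advancing time (a new reading comes with each control period).
- viewer.capture(name): name is "scene" or "top" or "wrist"; returns a dict with "image" (420x560x3 uint8, blue, green, red), "camera_matrix" (3x3 intrinsics, pixels), "dist" ([k1, k2, p1, p2, k3] as OpenCV has them; the pictures are not rectified), "eye" and "attitude" of the camera in the world. Camera axes: x right, y up, looking along -z (the intrinsics and any distortion apply to the point x, -y, -z); pixel columns grow to the right and rows downward; lengths in m; the calibration is good to about 2 mm. A picture is of the moment at which its call begins. There is no depth.
- job_done(): hands the job in, once; it reports no verdict.
The state is a dict: "t": time; "q": joint angles; "qvel": joint speeds; "joint_torque": joint torques, N m; "tcp_pos": TCP position; "orientation": TCP orientation; "force": force on the tool from outside, world axes, zero at the start; "moment": the same for the moment, N m; "grip_width": finger opening in m.
Only numpy, scipy, OpenCV 4.12 (cv2) and the standard library are available. Lean on these libraries where they do the work, as an engineer would, in place of code of your own. Each camera call takes 0.05 s, during which the arm holds its last target. There are 200 camera calls.

## Working session

There is one attempt and no reset: what is moved stays moved. The work goes in short steps, Python scripts to look and compute and a tool call to move; the robot and the scene stay as the last step left them, time stands still between calls to the robot, and variables do not carry over. Pictures are saved under pics/ and viewed, about 12 in all and at most 16, crops included, and the job is handed in when it is done.

Besides the shell and the picture viewer there is one more tool, called as name(argument=value, ...), one argument or row to a line, values as JSON. apply_moves: Moves the arm, as the interface text tells. Its arguments: {"type":"object","properties":{"targets":{"type":"array","items":{"type":"array","items":{"type":"number"}}},"claw":{"type":"number"},"grip_force":{"type":"number"}},"required":["targets"]}

```bash
mkdir -p pics; cat > h.py <<'E'
import numpy as np, cv2
from scipy.spatial.transform import Rotation as R
from rig import sensors, viewer, job_done, env
def cap(n,f):
    c=viewer.capture(n); cv2.imwrite('pics/'+f+'.png',c['image']); np.save('pics/'+f+'.npy',c,allow_pickle=True); return c
def load(f): return np.load('pics/'+f+'.npy',allow_pickle=True).item()
def att(c):
    a=np.array(c['attitude'],float); return a if a.shape==(3,3) else R.from_quat(a).as_matrix()
def ray(c,uv,z):
    p=cv2.undistortPoints(np.array([[uv]],float),np.array(c['camera_matrix']),np.array(c['dist'],float))[0,0]
    d=att(c)@np.array([p[0],-p[1],-1.]); e=np.array(c['eye']); return e+d*(z-e[2])/d[2]
def proj(c,P):
    P=np.atleast_2d(P); v=(P-np.array(c['eye']))@att(c); v=v*[1,-1,-1]
    return cv2.projectPoints(v,np.zeros(3),np.zeros(3),np.array(c['camera_matrix']),np.array(c['dist'],float))[0][:,0]
E
python3 - <<'E'
from h import *
for n in('scene','top'):
    c=cap(n,n+'0'); print(n,c['eye'],c['attitude'],c['camera_matrix'],c['dist'])
print(sensors.state())
a=load('scene0')['image'];b=load('top0')['image']
E
```

```text
scene [-0.33071397 -0.62168778  0.97264709] [ 0.34905934 -0.19316199 -0.44180147  0.80352814] [[448.60010478   0.         283.29463045]
 [  0.         448.60010478 208.96429861]
 [  0.           0.           1.        ]] [-0.03760071  0.          0.          0.          0.        ]
top [ 0.35875842 -0.10658219  1.25274485] [ 0.04489716 -0.04056983 -0.70232476  0.70928011] [[502.56338824   0.         274.96874854]
 [  0.         502.56338824 216.63159598]
 [  0.           0.           1.        ]] [0.04690149 0.         0.         0.         0.        ]
{'t': 0.1, 'q': array([ 1.04641601e+00,  3.13981022e-01,  4.50667021e-02,  1.30358667e+00,
       -7.72241263e-06,  1.43121206e+00]), 'qvel': array([ 0.00021253, -0.00173908,  0.0040608 ,  0.00071473, -0.00014078,
        0.00033651]), 'joint_torque': array([ 2.90639786e-03, -4.81726170e+01,  2.99243259e+01,  1.27918032e-02,
       -1.19073161e-04, -2.09666149e-05]), 'tcp_pos': array([0.2156135 , 0.53255965, 0.23845573]), 'orientation': array([ 1.91213151e-01,  9.81548167e-01, -8.07051854e-04, -2.74139845e-04]), 'force': array([0.23979121, 0.57847259, 0.4927435 ]), 'moment': array([-0.01549412, -0.0100855 , -0.00262506]), 'grip_width': 0.08497342883343595}
```

View pics/scene0.png

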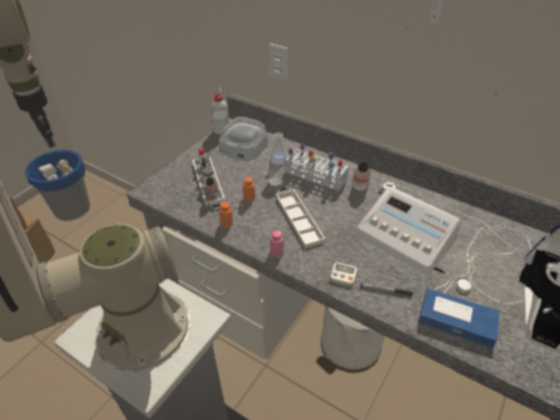

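View pics/top0.png

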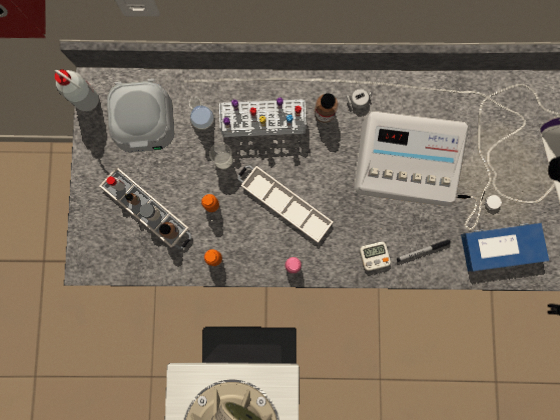

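```bash
python3 - <<'E'
from h import *
b=load('top0')['image']
x=cv2.resize(b[155:260,85:345],None,fx=3,fy=3,interpolation=cv2.INTER_CUBIC)
s=load('scene0')['image'];y=cv2.resize(s[135:250,180:335],None,fx=2.4,fy=2.4,interpolation=cv2.INTER_CUBIC)
o=np.zeros((315+276,780,3),np.uint8);o[:315]=x;o[315:,:y.shape[1]]=y
cv2.imwrite('pics/crop1.png',o)
E
```

```text
(no output)
```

View pics/crop1.png

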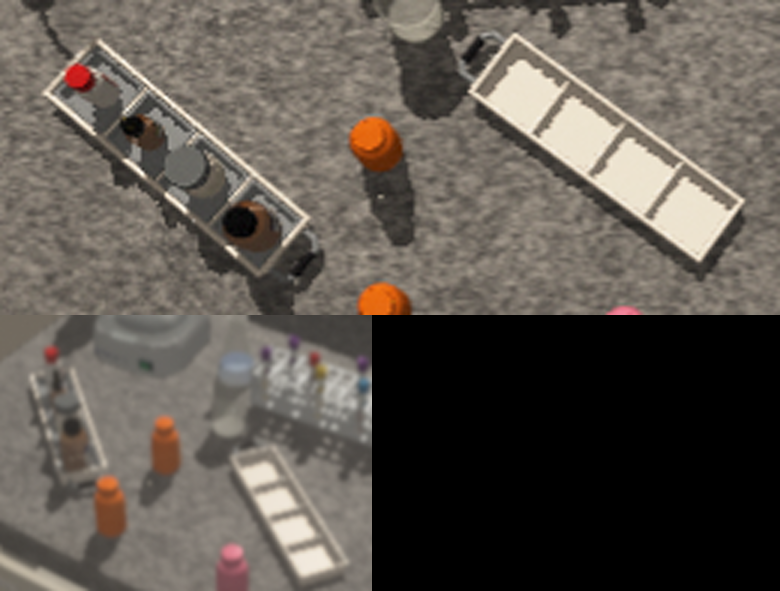

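```bash
python3 - <<'E'
from h import *
from scipy.optimize import least_squares
c=load('top0')
def f(cor,loop):
    # order: loop end first: (+x? sign) determined by right-handedness
    uv=np.array(cor)/3+[85,155]
    W=np.array([ray(c,p,.016)[:2] for p in uv]); L=ray(c,np.array(loop)/3+[85,155],.016)[:2]
    m=W.mean(0); print('edges',np.linalg.norm(np.roll(W,-1,0)-W,axis=1))
    a=L-m; th0=np.arctan2(a[1],a[0])-np.pi/2
    B=np.array([[.0305,.1175],[.0305,-.1175],[-.0305,-.1175],[-.0305,.1175]])
    def res(p,full=False):
        r=R.from_euler('z',p[2]).as_matrix()[:2,:2]; Q=B@r.T+p[:2]
        from scipy.spatial import cKDTree
        q=proj(c,np.c_[Q,np.full(4,.016)]); d=np.linalg.norm(q[:,None]-uv[None],axis=2)
        return (q-uv[d.argmin(1)]).ravel()
    s=least_squares(res,[*m,th0]); print(s.x,np.degrees(s.x[2]),np.round(s.fun,1)); p=s.x
    r=R.from_euler('z',p[2]).as_matrix()[:2,:2]
    C=np.array([[0,y] for y in(.087,.029,-.029,-.087)])@r.T+p[:2]; print(C.round(4)); print(np.hypot(*C.T).round(3)); return p
u=f([(98,41),(308,218),(262,275),(45,94)],(305,262))
k=f([(516,36),(744,202),(703,262),(471,93)],(472,50))
np.save('pose.npy',[u,k])
for n,p,z in(('a',(241,221),.077),('d',(186,167),.066),('c',(133,126),.078),('b',(78,77),.073)):
    print(n,ray(c,np.array(p)/3+[85,155],z).round(4))
for n,p,z in(('o1',(375,137),.077),('o2',(380,303),.077)):print(n,ray(c,np.array(p)/3+[85,155],z).round(4))
print('bottle',ray(c,(202,117),.1).round(3),ray(c,(223,160),.1).round(3))
st=sensors.state();print(R.from_quat(st['orientation']).as_matrix().round(3))
E
```

```text
edges [0.23135406 0.05949349 0.23683277 0.06144864]
[ 0.52967226  0.22615863 -3.82460516] -219.1337341118398 [-0.4  0.2  0.5  0.3 -0.7 -0.6  0.6  0.1]
[[0.4748 0.1587]
 [0.5114 0.2037]
 [0.548  0.2487]
 [0.5846 0.2936]]
[0.501 0.55  0.602 0.654]
edges [0.23469046 0.06021578 0.23779242 0.06102168]
[ 0.54044834 -0.12924156 -0.62546114] -35.83628373161398 [-0.   0.   0.2 -0.1 -0.6 -0.2  0.4  0.3]
[[ 0.5914 -0.0587]
 [ 0.5574 -0.1057]
 [ 0.5235 -0.1528]
 [ 0.4895 -0.1998]]
[0.594 0.567 0.545 0.529]
a [0.4707 0.1584 0.077 ]
d [0.5143 0.2059 0.066 ]
c [0.5449 0.2456 0.078 ]
b [0.5845 0.2921 0.073 ]
o1 [0.5382 0.0554 0.077 ]
o2 [0.4077 0.0481 0.077 ]
bottle [0.734 0.076 0.1  ] [0.631 0.024 0.1  ]
[[-0.927  0.375 -0.001]
 [ 0.375  0.927 -0.001]
 [ 0.    -0.002 -1.   ]]
```

```bash
python3 - <<'E'
from h import *
t=load('top0');s=load('scene0')
def tri(a,b):
    ra=ray(t,a,0)-t['eye'];rb=ray(s,b,0)-s['eye'];ea=np.array(t['eye']);eb=np.array(s['eye'])
    k=np.linalg.lstsq(np.c_[ra,-rb],eb-ea,rcond=None)[0];p=ea+ra*k[0];q=eb+rb*k[1];print(p.round(3),q.round(3),np.linalg.norm(p-q).round(3))
tri((223,160),(277,137));tri((223,160),(278,157));tri((202,117),(277,137));tri((202,117),(278,157))
print('base',ray(s,(276,184),0).round(3),'rackfront',ray(s,(310,185),0).round(3),ray(t,(268,140),0.05).round(3), ray(s,(287,172),0))
E
```

```text
[0.604 0.011 0.214] [ 0.614 -0.003  0.215] 0.017
[0.626 0.022 0.123] [0.635 0.008 0.124] 0.017
[0.726 0.072 0.124] [0.727 0.071 0.124] 0.001
[0.763 0.09  0.012] [0.762 0.091 0.012] 0.001
base [0.644 0.022 0.   ] rackfront [ 0.701 -0.077  0.   ] [ 0.694 -0.079  0.05 ] [ 7.19107338e-01  2.55085865e-02 -1.11022302e-16]
```

apply_moves(
  targets=[
    [0.03, -0.05, 0, 10.5],
    [0.03, -0.05, 0, 10.5],
    [0.035, -0.05, 0, 10.5],
    [0.035, -0.05, 0, 10.5],
    [0.035, -0.05, 0, 10.5],
    [0.035, -0.05, 0, 10.5],
    [0.03, -0.04, 0, 10],
    [0, 0, 0, 0],
  ],
  claw=0,
  grip_force=30,
)

```text
t: 1.1
tcp_pos: [0.4294, 0.2146, 0.2351]
orientation: [-0.39, 0.921, -0.002, -0.001]
force: [0.2, 0.9, -0.2]
grip_width: 0.0856
```

apply_moves(
  targets=[
    [0.025, -0.03, -0.01, 5],
    [0.017, -0.024, -0.01, 0],
    [0, 0, -0.01, 0],
    [0, 0, 0, 0],
    [0, 0, 0, 0],
    [0, 0, 0, 0],
    [0, 0, 0, 0],
    [0, 0, 0, 0],
  ],
)

```text
t: 2.1
tcp_pos: [0.4685, 0.1645, 0.2044]
orientation: [-0.431, 0.902, -0.001, -0.002]
force: [0.1, 0.1, -0.1]
grip_width: 0.0854
```

```bash
python3 - <<'E'
from h import *
c=cap('wrist','w1');u,k=np.load('pose.npy');st=sensors.state();print(st['tcp_pos'],st['orientation'])
im=c['image'].copy()
for p in(u,):
    r=R.from_euler('z',p[2]).as_matrix()[:2,:2]
    B=np.array([[.0305,.1175],[.0305,-.1175],[-.0305,-.1175],[-.0305,.1175]])@r.T+p[:2]
    cv2.polylines(im,[proj(c,np.c_[B,np.full(4,.016)]).astype(int)],True,(0,255,0),1)
for x,y,z in((.4707,.1584,.077),(.5143,.2059,.066),(.5449,.2456,.078),(.5845,.2921,.073)):
    cv2.circle(im,tuple(map(int,proj(c,[x,y,z])[0])),4,(255,0,255),1)
cv2.imwrite('pics/w1o.png',im)
E
```

```text
[0.46847179 0.16442551 0.20440175] [-4.31457250e-01  9.02131905e-01 -5.05328427e-04 -1.55333170e-03]
```

View pics/w1o.png

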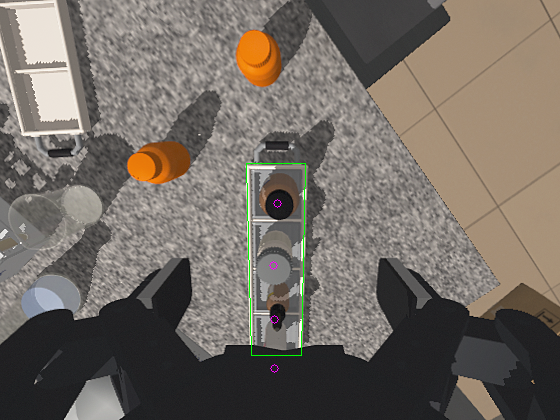

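apply_moves(
  targets=[
    [0.0025, -0.006, -0.03, 0],
    [0, 0, -0.03, 0],
    [0, 0, -0.03, 0],
    [0, 0, -0.03, 0],
    [0, 0, -0.02, 0],
    [0, 0, -0.015, 0],
    [0, 0, 0, 0],
    [0, 0, 0, 0],
  ],
)

```text
t: 3.15
tcp_pos: [0.4729, 0.1583, 0.0471]
orientation: [-0.431, 0.902, -0.001, 0.001]
force: [-0.0, 0.6, 0.0]
grip_width: 0.0854
```

apply_moves(
  targets=[
    [-0.002, 0, -0.01, 0],
    [0, 0, -0.007, 0],
    [0, 0, 0, 0],
    [0, 0, 0, 0],
    [0, 0, 0, 0],
    [0, 0, 0, 0],
    [0, 0, 0, 0],
    [0, 0, 0, 0],
  ],
)

```text
t: 4.15
tcp_pos: [0.4724, 0.1586, 0.031]
orientation: [-0.431, 0.902, -0.002, 0.003]
force: [-0.0, -0.2, 0.1]
grip_width: 0.0851
```

apply_moves(
  targets=[
    [0, 0, 0, 0],
    [0, 0, 0, 0],
    [0, 0, 0, 0],
    [0, 0, 0, 0],
    [0, 0, 0, 0],
    [0, 0, 0, 0],
    [0, 0, 0, 0],
    [0, 0, 0, 0],
  ],
  claw=1,
  grip_force=25,
)

```text
t: 5.15
tcp_pos: [0.4723, 0.1587, 0.0313]
orientation: [-0.431, 0.902, -0.002, 0.003]
force: [-0.5, 0.7, 0.4]
grip_width: 0.038
```

apply_moves(
  targets=[
    [0, 0, 0.015, 0],
    [0, 0, 0.03, 0],
    [0, 0, 0.03, 0],
    [0, 0, 0.03, 0],
    [0, 0, 0.025, 0],
    [0, 0, 0, 0],
    [0.01, -0.02, 0, 0],
    [0.02, -0.035, 0, 1],
  ],
)

```text
t: 6.15
tcp_pos: [0.5004, 0.1042, 0.1688]
orientation: [-0.441, 0.897, -0.002, 0.003]
force: [0.6, 0.4, -0.6]
grip_width: 0.0381
```

apply_moves(
  targets=[
    [0.02, -0.036, 0, 1],
    [0.02, -0.036, 0, 1],
    [0.02, -0.036, 0, 0],
    [0.015, -0.028, 0, 0],
    [0.009, -0.016, 0, 0],
    [0.004, -0.009, 0, 0],
    [0, 0, 0, 0],
    [0, 0, 0, 0],
  ],
)

```text
t: 7.15
tcp_pos: [0.5872, -0.0619, 0.1627]
orientation: [-0.457, 0.889, 0.002, -0.0]
force: [-0.4, 0.8, -0.4]
grip_width: 0.0379
```

apply_moves(
  targets=[
    [0.004, 0.003, -0.02, 0],
    [0, 0, -0.03, 0],
    [0, 0, -0.03, 0],
    [0, 0, -0.02, 0],
    [0, 0, -0.01, 0],
    [0, 0, 0, 0],
    [0, 0, 0, 0],
    [0, 0, 0, 0],
  ],
)

```text
t: 8.15
tcp_pos: [0.5913, -0.0525, 0.0543]
orientation: [-0.461, 0.887, 0.0, 0.002]
force: [-0.1, -1.1, -0.4]
grip_width: 0.0377
```

```bash
cat > ov.py <<'E'
from h import *
import sys
def ov(cam,f):
    c=cap(cam,f);u,k=np.load('pose.npy');im=c['image'].copy()
    r=R.from_euler('z',k[2]).as_matrix()[:2,:2]
    B=np.array([[.0305,.1175],[.0305,-.1175],[-.0305,-.1175],[-.0305,.1175]])@r.T+k[:2]
    cv2.polylines(im,[proj(c,np.c_[B,np.full(4,.016)]).astype(int)],True,(0,255,0),1)
    for y in(.087,.029,-.029,-.087):
        q=np.r_[r@[0,y]+k[:2],.003]; cv2.circle(im,tuple(map(int,proj(c,q)[0])),3,(255,0,255),1)
    cv2.imwrite('pics/'+f+'o.png',im)
ov(sys.argv[1],sys.argv[2])
E
python3 ov.py wrist w2
```

```text
(no output)
```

View pics/w2o.png

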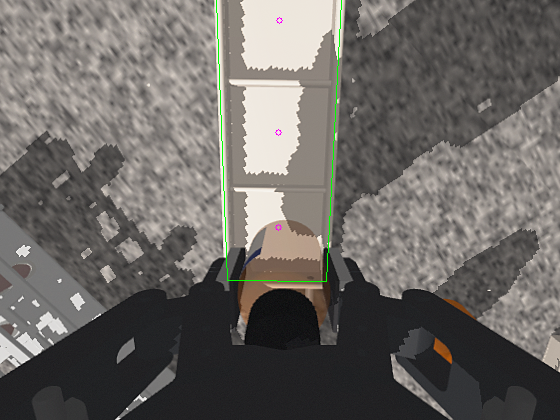

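```bash
python3 - <<'E'
from h import *
c=load('w2');u,k=np.load('pose.npy')
a=k[2]; y=np.array([-np.sin(a),np.cos(a)])
for z in(.02,.025,.03):
    b=np.array([.5913,-.0525]); print(z,proj(c,np.r_[b-y*.0195,z]),proj(c,np.r_[b,z+.077]))
print(R.from_quat(sensors.state()['orientation']).as_matrix()[:,2])
E
```

```text
0.02 [[284.14757001 212.34515941]] [[283.22803206 326.79434441]]
0.025 [[284.13829629 214.74457602]] [[283.16854898 336.28951097]]
0.03 [[284.12848057 217.28413806]] [[283.1031257  346.73257061]]
[ 0.00402043  0.00262764 -0.99998847]
```

apply_moves(
  targets=[
    [0, -0.006, -0.008, 0],
    [0, 0, -0.008, 0],
    [0, 0, -0.004, 0],
    [0, 0, -0.003, 0],
    [0, 0, 0, 0],
    [0, 0, 0, 0],
    [0, 0, 0, 0],
    [0, 0, 0, 0],
  ],
)

```text
t: 9.2
tcp_pos: [0.5918, -0.0594, 0.0304]
orientation: [-0.461, 0.888, -0.0, 0.003]
force: [0.1, 0.7, -1.6]
grip_width: 0.0374
```

Release, then rise and return for jar d at (0.513, 0.205).

apply_moves(
  targets=[
    [0, 0, 0, 0],
    [0, 0, 0, 0],
    [0, 0, 0, 0],
    [0, 0, 0, 0],
    [0, 0, 0, 0],
    [0, 0, 0, 0],
    [0, 0, 0, 0],
    [0, 0, 0, 0],
  ],
  claw=0,
)

```text
t: 10.2
tcp_pos: [0.5924, -0.0594, 0.031]
orientation: [-0.461, 0.888, -0.001, 0.003]
force: [0.1, -0.1, 0.3]
grip_width: 0.0856
```

apply_moves(
  targets=[
    [0, 0, 0.02, 0],
    [0, 0, 0.03, 0],
    [0, 0, 0.04, 0],
    [0, 0, 0.04, 0],
    [-0.01, 0.02, 0.01, 0],
    [-0.015, 0.04, 0, -1],
    [-0.015, 0.05, 0, -1],
    [-0.015, 0.05, 0, -1],
  ],
)

```text
t: 11.2
tcp_pos: [0.5325, 0.1039, 0.1714]
orientation: [-0.434, 0.901, 0.001, 0.002]
force: [0.8, -0.5, -0.4]
grip_width: 0.0855
```

```bash
python3 - <<'E'
from h import *
c=cap('top','t2')['image'];s=cap('scene','s2')['image']
o=np.hstack([cv2.resize(c[155:260,85:345],(780,315),interpolation=cv2.INTER_CUBIC)]);y=cv2.resize(s[150:250,180:335],(434,280))
z=np.zeros((595,780,3),np.uint8);z[:315]=o;z[315:,:434]=y;cv2.imwrite('pics/c2.png',z)
E
```

```text
(no output)
```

View pics/c2.png

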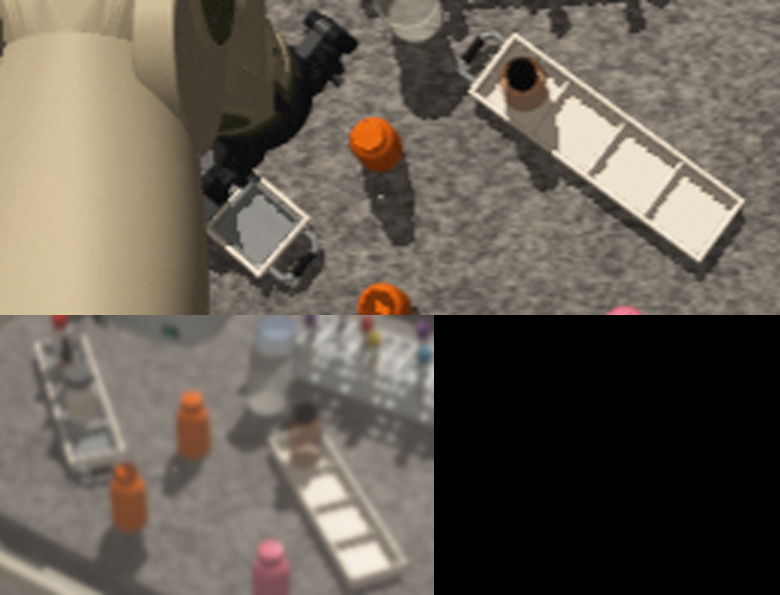

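apply_moves(
  targets=[
    [-0.006, 0.03, 0, 0],
    [-0.006, 0.035, 0, 0],
    [-0.005, 0.025, 0, 0],
    [-0.002, 0.01, -0.02, 0],
    [0, 0, -0.03, 0],
    [0, 0, -0.03, 0],
    [0, 0, -0.02, 0],
    [0, 0, 0, 0],
  ],
)

```text
t: 12.3
tcp_pos: [0.502, 0.2113, 0.0616]
orientation: [-0.44, 0.898, 0.003, -0.004]
force: [-0.1, -0.3, 0.1]
grip_width: 0.0857
```

apply_moves(
  targets=[
    [0.0115, -0.006, 0, -1],
    [0, 0, -0.01, 0],
    [0, 0, -0.012, 0],
    [0, 0, -0.008, 0],
    [0, 0, 0, 0],
    [0, 0, 0, 0],
    [0, 0, 0, 0],
    [0, 0, 0, 0],
  ],
)

```text
t: 13.3
tcp_pos: [0.5158, 0.2051, 0.0319]
orientation: [-0.431, 0.902, 0.003, -0.003]
force: [0.3, -0.4, 0.1]
grip_width: 0.0851
```

apply_moves(
  targets=[
    [0, 0, 0, 0],
    [0, 0, 0, 0],
    [0, 0, 0, 0],
    [0, 0, 0, 0],
    [0, 0, 0, 0],
    [0, 0, 0, 0],
    [0, 0, 0, 0],
    [0, 0, 0, 0],
  ],
  claw=1,
)

```text
t: 14.3
tcp_pos: [0.5161, 0.2053, 0.0324]
orientation: [-0.431, 0.902, 0.003, -0.002]
force: [0.3, -0.1, 0.5]
grip_width: 0.0352
```

apply_moves(
  targets=[
    [0, 0, 0.015, 0],
    [0, 0, 0.03, 0],
    [0, 0, 0.03, 0],
    [0, 0, 0.03, 0],
    [0, 0, 0.025, 0],
    [0, -0.01, 0, 0],
    [0.003, -0.025, 0, 0],
    [0.006, -0.04, 0, 1],
  ],
)

```text
t: 15.3
tcp_pos: [0.5234, 0.1293, 0.1696]
orientation: [-0.441, 0.897, 0.003, -0.002]
force: [0.4, -0.4, -1.2]
grip_width: 0.0349
```

apply_moves(
  targets=[
    [0.006, -0.045, 0, 1],
    [0.006, -0.045, 0, 1],
    [0.006, -0.045, 0, 0],
    [0.006, -0.04, 0, 0],
    [0.005, -0.03, 0, 0],
    [0.003, -0.02, 0, 0],
    [0, -0.01, 0, 0],
    [0, 0, 0, 0],
  ],
)

```text
t: 16.3
tcp_pos: [0.5495, -0.118, 0.1623]
orientation: [-0.455, 0.89, 0.006, -0.006]
force: [0.6, 0.7, -0.8]
grip_width: 0.0351
```

apply_moves(
  targets=[
    [0.008, 0.012, 0, 0],
    [0, 0, -0.02, 0],
    [0, 0, -0.03, 0],
    [0, 0, -0.03, 0],
    [0, 0, -0.02, 0],
    [0, 0, -0.01, 0],
    [0, 0, 0, 0],
    [0, 0, 0, 0],
  ],
)

```text
t: 17.3
tcp_pos: [0.5617, -0.0932, 0.0519]
orientation: [-0.462, 0.887, 0.005, -0.004]
force: [0.2, -0.2, -0.7]
grip_width: 0.0357
```

apply_moves(
  targets=[
    [-0.003, -0.007, 0, 0],
    [-0.001, -0.005, 0, -1],
    [0, 0, 0, 0],
    [0, 0, -0.005, 0],
    [0, 0, -0.007, 0],
    [0, 0, -0.004, 0],
    [0, 0, 0, 0],
    [0, 0, 0, 0],
  ],
)

```text
t: 18.3
tcp_pos: [0.5584, -0.1068, 0.0365]
orientation: [-0.453, 0.892, 0.004, -0.002]
force: [0.3, -0.7, -1.1]
grip_width: 0.0349
```

apply_moves(
  targets=[
    [0, 0, -0.003, 0],
    [0, 0, -0.002, 0],
    [0, 0, 0, 0],
    [0, 0, 0, 0],
    [0, 0, 0, 0],
    [0, 0, 0, 0],
    [0, 0, 0, 0],
    [0, 0, 0, 0],
  ],
)

```text
t: 19.3
tcp_pos: [0.5588, -0.1068, 0.0316]
orientation: [-0.453, 0.892, 0.004, -0.002]
force: [-0.6, 1.1, -0.7]
grip_width: 0.0355
```

apply_moves(
  targets=[
    [0, 0, 0, 0],
    [0, 0, 0, 0],
    [0, 0, 0, 0],
    [0, 0, 0, 0],
    [0, 0, 0, 0],
    [0, 0, 0, 0],
    [0, 0, 0, 0],
    [0, 0, 0, 0],
  ],
  claw=0,
)

```text
t: 20.3
tcp_pos: [0.5591, -0.1069, 0.032]
orientation: [-0.453, 0.892, 0.004, -0.002]
force: [0.6, 0.2, -0.6]
grip_width: 0.0854
```

apply_moves(
  targets=[
    [0, 0, 0.02, 0],
    [0, 0, 0.03, 0],
    [0, 0, 0.04, 0],
    [0, 0, 0.04, 0],
    [0, 0.02, 0.01, 0],
    [0, 0.04, 0, -1],
    [0, 0.05, 0, -1],
    [0, 0.05, 0, -1],
  ],
)

```text
t: 21.3
tcp_pos: [0.5566, 0.057, 0.1728]
orientation: [-0.426, 0.905, 0.006, -0.003]
force: [-0.2, 0.3, -0.5]
grip_width: 0.0854
```

apply_moves(
  targets=[
    [-0.002, 0.045, 0, 0],
    [-0.002, 0.045, 0, 0],
    [-0.002, 0.04, 0, 0],
    [-0.002, 0.03, 0, 0],
    [-0.002, 0.015, 0, 0],
    [0, 0.005, 0, 0],
    [0, 0, 0, 0],
    [0, 0, 0, 0],
  ],
)

```text
t: 22.3
tcp_pos: [0.5387, 0.2489, 0.1653]
orientation: [-0.429, 0.903, 0.007, -0.009]
force: [0.1, 0.2, 0.6]
grip_width: 0.0853
```

```bash
python3 - <<'E'
from h import *
print(sensors.state()['tcp_pos'],sensors.state()['orientation'])
c=cap('wrist','w3');im=c['image'].copy()
for p in((.5449,.2456,.078),(.5845,.2921,.073)):
    cv2.circle(im,tuple(map(int,proj(c,p)[0])),4,(255,0,255),1)
    cv2.circle(im,tuple(map(int,proj(c,[p[0],p[1],.0045])[0])),4,(0,255,0),1)
cv2.imwrite('pics/w3o.png',im)
E
```

```text
[0.53867829 0.24894251 0.16526295] [-0.42893965  0.90326427  0.0071577  -0.00855569]
```

View pics/w3o.png

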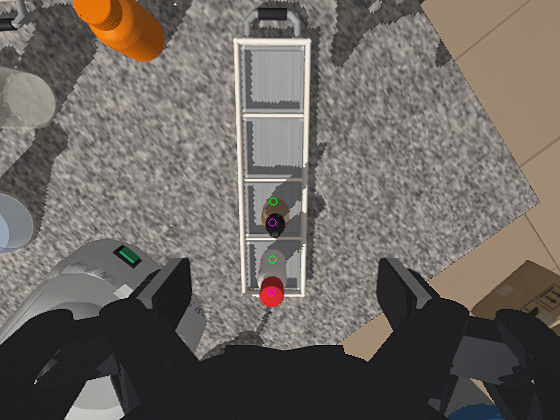

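apply_moves(
  targets=[
    [0.0065, -0.003, 0, 0],
    [0, 0, -0.02, 0],
    [0, 0, -0.03, 0],
    [0, 0, -0.03, 0],
    [0, 0, -0.02, 0],
    [0, 0, -0.01, 0],
    [0, 0, 0, 0],
    [0, 0, 0, 0],
  ],
)

```text
t: 23.35
tcp_pos: [0.5518, 0.2404, 0.0552]
orientation: [-0.425, 0.905, 0.006, -0.005]
force: [0.4, 0.5, 0.3]
grip_width: 0.0858
```

```bash
python3 - <<'E'
from h import *
c=load('top0')
for p in((110,140),(127,152),(158,152),(172,145),(120,135)):
    print(p,ray(c,p,0.0).round(3),ray(c,p,0.05).round(3))
w=load('w3')
for p in((205,310),(150,246),(100,235)): print(p,ray(w,p,0).round(3),ray(w,p,.05).round(3))
E
```

```text
(110, 140) [ 0.704  0.324 -0.   ] [0.69  0.307 0.05 ]
(127, 152) [0.673 0.28  0.   ] [0.66  0.264 0.05 ]
(158, 152) [0.674 0.201 0.   ] [0.661 0.189 0.05 ]
(172, 145) [0.693 0.166 0.   ] [0.679 0.156 0.05 ]
(120, 135) [0.717 0.299 0.   ] [0.703 0.283 0.05 ]
(205, 310) [0.68  0.292 0.   ] [0.65  0.276 0.05 ]
(150, 246) [0.673 0.202 0.   ] [0.644 0.201 0.05 ]
(100, 235) [0.704 0.162 0.   ] [0.67  0.168 0.05 ]
```

apply_moves(
  targets=[
    [-0.006, 0.005, 0, 0],
    [0, 0, -0.008, 0],
    [0, 0, -0.01, 0],
    [0, 0, -0.005, 0],
    [0, 0, 0, 0],
    [0, 0, 0, 0],
    [0, 0, 0, 0],
    [0, 0, 0, 0],
  ],
)

```text
t: 24.35
tcp_pos: [0.5466, 0.2463, 0.0326]
orientation: [-0.425, 0.905, 0.006, -0.003]
force: [-0.2, -0.1, 0.9]
grip_width: 0.0853
```

apply_moves(
  targets=[
    [0, 0, 0, 0],
    [0, 0, 0, 0],
    [0, 0, 0, 0],
    [0, 0, 0, 0],
    [0, 0, 0, 0],
    [0, 0, 0, 0],
    [0, 0, 0, 0],
    [0, 0, 0, 0],
  ],
  claw=1,
)

```text
t: 25.35
tcp_pos: [0.547, 0.2464, 0.0331]
orientation: [-0.425, 0.905, 0.006, -0.003]
force: [-0.6, -0.2, 0.6]
grip_width: 0.0242
```

apply_moves(
  targets=[
    [0, 0, 0.015, 0],
    [0, 0, 0.03, 0],
    [0, 0, 0.03, 0],
    [0, 0, 0.03, 0],
    [0, 0, 0.025, 0],
    [0, -0.015, 0, 0],
    [-0.001, -0.03, 0, 1],
    [-0.002, -0.045, 0, 1],
  ],
)

```text
t: 26.35
tcp_pos: [0.5427, 0.1549, 0.1705]
orientation: [-0.444, 0.896, 0.005, -0.002]
force: [0.1, 0.1, -0.4]
grip_width: 0.0239
```

apply_moves(
  targets=[
    [-0.003, -0.05, 0, 1],
    [-0.003, -0.05, 0, 1],
    [-0.003, -0.05, 0, 0],
    [-0.003, -0.05, 0, 0],
    [-0.003, -0.04, 0, 0],
    [-0.002, -0.025, 0, 0],
    [0, -0.01, 0, 0],
    [0, 0, 0, 0],
  ],
)

```text
t: 27.35
tcp_pos: [0.516, -0.1359, 0.163]
orientation: [-0.456, 0.89, 0.008, -0.007]
force: [0.2, -1.4, -1.1]
grip_width: 0.0245
```

apply_moves(
  targets=[
    [0, 0, 0, 0],
    [0, 0, 0, 0],
    [0, 0, 0, 0],
    [0, 0, 0, 0],
    [0, 0, 0, 0],
    [0, 0, 0, 0],
    [0, 0, 0, 0],
    [0, 0, 0, 0],
  ],
)

```text
t: 28.35
tcp_pos: [0.5161, -0.1324, 0.1629]
orientation: [-0.458, 0.889, 0.008, -0.007]
force: [-1.0, -0.3, 0.2]
grip_width: 0.0239
```

apply_moves(
  targets=[
    [0.004, -0.01, 0, 0],
    [0.003, -0.01, 0, 0],
    [0, 0, -0.02, 0],
    [0, 0, -0.03, 0],
    [0, 0, -0.03, 0],
    [0, 0, -0.02, 0],
    [0, 0, -0.01, 0],
    [0, 0, 0, 0],
  ],
)

```text
t: 29.35
tcp_pos: [0.5261, -0.1594, 0.0506]
orientation: [-0.457, 0.89, 0.006, -0.006]
force: [-0.9, 1.1, -0.1]
grip_width: 0.024
```

apply_moves(
  targets=[
    [-0.0025, 0.006, 0, 0],
    [0, 0, -0.006, 0],
    [0, 0, -0.006, 0],
    [0, 0, -0.004, 0],
    [0, 0, 0, 0],
    [0, 0, 0, 0],
    [0, 0, 0, 0],
    [0, 0, 0, 0],
  ],
)

```text
t: 30.35
tcp_pos: [0.5254, -0.1539, 0.0362]
orientation: [-0.457, 0.89, 0.004, -0.004]
force: [-1.3, 0.3, -0.0]
grip_width: 0.0238
```

apply_moves(
  targets=[
    [-0.001, 0, -0.002, 0],
    [0, 0, -0.002, 0],
    [0, 0, 0, 0],
    [0, 0, 0, 0],
    [0, 0, 0, 0],
    [0, 0, 0, 0],
    [0, 0, 0, 0],
    [0, 0, 0, 0],
  ],
)

```text
t: 31.35
tcp_pos: [0.5245, -0.154, 0.0321]
orientation: [-0.457, 0.89, 0.004, -0.004]
force: [-0.1, -0.1, -0.5]
grip_width: 0.0241
```

apply_moves(
  targets=[
    [0, 0, 0, 0],
    [0, 0, 0, 0],
    [0, 0, 0, 0],
    [0, 0, 0, 0],
    [0, 0, 0, 0],
    [0, 0, 0, 0],
    [0, 0, 0, 0],
    [0, 0, 0, 0],
  ],
  claw=0,
)

```text
t: 32.35
tcp_pos: [0.5247, -0.154, 0.0323]
orientation: [-0.457, 0.89, 0.004, -0.004]
force: [0.0, 0.0, 0.4]
grip_width: 0.0856
```

apply_moves(
  targets=[
    [0, 0, 0.02, 0],
    [0, 0, 0.03, 0],
    [0, 0, 0.04, 0],
    [0, 0, 0.04, 0],
    [0, 0.02, 0.01, 0],
    [0.005, 0.04, 0, -1],
    [0.01, 0.05, 0, -1],
    [0.01, 0.05, 0, -1],
  ],
)

```text
t: 33.35
tcp_pos: [0.5471, 0.0098, 0.1737]
orientation: [-0.429, 0.903, 0.006, -0.005]
force: [1.5, -0.9, -0.1]
grip_width: 0.0857
```

apply_moves(
  targets=[
    [0.01, 0.05, 0, 0],
    [0.01, 0.05, 0, 0],
    [0.01, 0.05, 0, 0],
    [0.01, 0.05, 0, 0],
    [0.005, 0.04, 0, 0],
    [0, 0.03, 0, 0],
    [0, 0.01, 0, 0],
    [0, 0, 0, 0],
  ],
)

```text
t: 34.35
tcp_pos: [0.5838, 0.308, 0.1637]
orientation: [-0.434, 0.901, 0.008, -0.012]
force: [-0.5, -0.6, -0.8]
grip_width: 0.0853
```

apply_moves(
  targets=[
    [0, 0, 0, 0],
    [0, 0, 0, 0],
    [0, 0, 0, 0],
    [0, 0, 0, 0],
    [0, 0, 0, 0],
    [0, 0, 0, 0],
    [0, 0, 0, 0],
    [0, 0, 0, 0],
  ],
)

```text
t: 35.35
tcp_pos: [0.5844, 0.3039, 0.1641]
orientation: [-0.431, 0.902, 0.008, -0.012]
force: [0.1, -0.2, -0.1]
grip_width: 0.0853
```

apply_moves(
  targets=[
    [0, -0.01, 0, 0],
    [0, 0, 0, 0],
    [0, 0, -0.02, 0],
    [0, 0, -0.03, 0],
    [0, 0, -0.03, 0],
    [0, 0, -0.02, 0],
    [0, 0, -0.005, 0],
    [0, 0, 0, 0],
  ],
)

```text
t: 36.35
tcp_pos: [0.5852, 0.2926, 0.058]
orientation: [-0.431, 0.902, 0.008, -0.01]
force: [0.8, 0.6, 0.9]
grip_width: 0.0852
```

apply_moves(
  targets=[
    [0, 0, -0.01, 0],
    [0, 0, -0.01, 0],
    [0, 0, -0.005, 0],
    [0, 0, 0, 0],
    [0, 0, 0, 0],
    [0, 0, 0, 0],
    [0, 0, 0, 0],
    [0, 0, 0, 0],
  ],
)

```text
t: 37.35
tcp_pos: [0.5871, 0.2933, 0.0344]
orientation: [-0.431, 0.902, 0.007, -0.008]
force: [0.0, -0.0, 0.2]
grip_width: 0.0852
```

apply_moves(
  targets=[
    [0, 0, 0, 0],
    [0, 0, 0, 0],
    [0, 0, 0, 0],
    [0, 0, 0, 0],
    [0, 0, 0, 0],
    [0, 0, 0, 0],
    [0, 0, 0, 0],
    [0, 0, 0, 0],
  ],
  claw=1,
)

```text
t: 38.35
tcp_pos: [0.5873, 0.2933, 0.0346]
orientation: [-0.431, 0.902, 0.007, -0.008]
force: [0.5, 1.2, 0.3]
grip_width: 0.0252
```

apply_moves(
  targets=[
    [0, 0, 0.015, 0],
    [0, 0, 0.03, 0],
    [0, 0, 0.03, 0],
    [0, 0, 0.03, 0],
    [0, 0, 0.025, 0],
    [-0.003, -0.015, 0, 0],
    [-0.006, -0.03, 0, 1],
    [-0.009, -0.045, 0, 1],
  ],
)

```text
t: 39.35
tcp_pos: [0.5677, 0.202, 0.1718]
orientation: [-0.449, 0.893, 0.007, -0.007]
force: [0.3, -1.1, -0.3]
grip_width: 0.0253
```

apply_moves(
  targets=[
    [-0.01, -0.05, 0, 1],
    [-0.01, -0.05, 0, 0],
    [-0.01, -0.05, 0, 0],
    [-0.01, -0.05, 0, 0],
    [-0.01, -0.05, 0, 0],
    [-0.01, -0.045, 0, 0],
    [-0.008, -0.035, 0, 0],
    [-0.004, -0.02, 0, 0],
  ],
)

```text
t: 40.35
tcp_pos: [0.4813, -0.1643, 0.1642]
orientation: [-0.455, 0.891, 0.009, -0.012]
force: [0.1, -0.3, 0.2]
grip_width: 0.0252
```

apply_moves(
  targets=[
    [0, 0, 0, 0],
    [0, 0, 0, 0],
    [0, 0, 0, 0],
    [0, 0, 0, 0],
    [0, 0, 0, 0],
    [0, 0, 0, 0],
    [0, 0, 0, 0],
    [0, 0, 0, 0],
  ],
)

```text
t: 41.35
tcp_pos: [0.479, -0.1627, 0.1624]
orientation: [-0.455, 0.89, 0.011, -0.013]
force: [0.5, -0.4, -0.4]
grip_width: 0.0251
```

apply_moves(
  targets=[
    [0.003, -0.01, 0, 0],
    [0.003, -0.012, 0, 0],
    [0.002, -0.01, 0, 0],
    [0, -0.003, 0, 0],
    [0, 0, -0.015, 0],
    [0, 0, -0.025, 0],
    [0, 0, -0.015, 0],
    [0, 0, 0, 0],
  ],
)

```text
t: 42.35
tcp_pos: [0.4865, -0.2004, 0.103]
orientation: [-0.454, 0.891, 0.012, -0.013]
force: [-0.9, -0.5, -0.8]
grip_width: 0.0253
```

apply_moves(
  targets=[
    [0.001, 0, -0.015, 0],
    [0, 0, -0.02, 0],
    [0, 0, -0.01, 0],
    [0, 0, -0.006, 0],
    [0, 0, 0, 0],
    [0, 0, 0, 0],
    [0, 0, 0, 0],
    [0, 0, 0, 0],
  ],
)

```text
t: 43.35
tcp_pos: [0.4891, -0.2007, 0.0511]
orientation: [-0.455, 0.891, 0.01, -0.012]
force: [0.2, -0.6, 0.8]
grip_width: 0.0257
```

apply_moves(
  targets=[
    [0, 0, -0.005, 0],
    [0, 0, -0.005, 0],
    [0, 0, -0.004, 0],
    [0, 0, -0.002, 0],
    [0, 0, 0, 0],
    [0, 0, 0, 0],
    [0, 0, 0, 0],
    [0, 0, 0, 0],
  ],
)

```text
t: 44.35
tcp_pos: [0.4892, -0.2008, 0.0342]
orientation: [-0.455, 0.891, 0.01, -0.012]
force: [0.5, 0.4, 0.2]
grip_width: 0.0251
```

```bash
python3 ov.py wrist w4; python3 -c "
from h import *
print(sensors.state()['tcp_pos'],sensors.state()['force'])"
```

```text
[ 0.48920669 -0.20080484  0.03418023] [ 0.48521033  0.17024859 -0.90073695]
```

View pics/w4o.png

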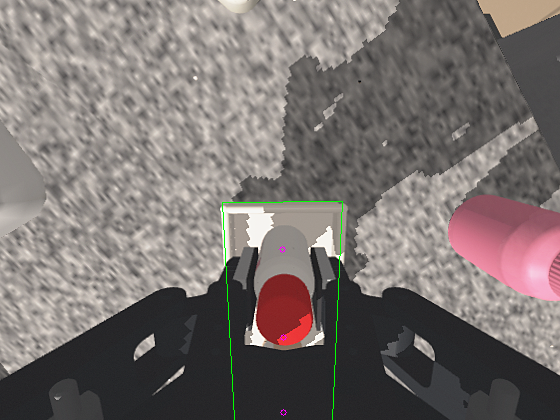

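The red-capped bottle (cap at (285,305)) stands centred in the fourth compartment, base about (282,245) on the centre mark. Release and rise.

apply_moves(
  targets=[
    [0, 0, -0.001, 0],
    [0, 0, 0, 0],
    [0, 0, 0, 0],
    [0, 0, 0, 0],
    [0, 0, 0, 0],
    [0, 0, 0, 0],
    [0, 0, 0, 0],
    [0, 0, 0, 0],
  ],
)

```text
t: 45.4
tcp_pos: [0.4892, -0.2008, 0.0332]
orientation: [-0.455, 0.891, 0.01, -0.012]
force: [-0.3, 0.1, -1.2]
grip_width: 0.0256
```

apply_moves(
  targets=[
    [0, 0, 0, 0],
    [0, 0, 0, 0],
    [0, 0, 0, 0],
    [0, 0, 0, 0],
    [0, 0, 0, 0],
    [0, 0, 0, 0],
    [0, 0, 0, 0],
    [0, 0, 0, 0],
  ],
  claw=0,
)

```text
t: 46.4
tcp_pos: [0.4894, -0.2009, 0.0334]
orientation: [-0.455, 0.891, 0.01, -0.012]
force: [0.4, -0.0, 1.0]
grip_width: 0.0855
```

apply_moves(
  targets=[
    [0, 0, 0.02, 0],
    [0, 0, 0.03, 0],
    [0, 0, 0.04, 0],
    [0, 0, 0.04, 0],
    [0, 0.03, 0.02, 0],
    [0, 0.05, 0.02, 0],
    [0, 0.05, 0, 0],
    [0, 0.05, 0, 0],
  ],
)

```text
t: 47.4
tcp_pos: [0.4888, -0.019, 0.2087]
orientation: [-0.451, 0.892, 0.009, -0.011]
force: [1.1, 0.4, 0.4]
grip_width: 0.0853
```

apply_moves(
  targets=[
    [0, 0.05, 0, 0],
    [0, 0.05, 0, 0],
    [0, 0.05, 0, 0],
    [0, 0.05, 0, 0],
    [0, 0.03, 0, 0],
    [0, 0.02, 0, 0],
    [0, 0, 0, 0],
    [0, 0, 0, 0],
  ],
)

```text
t: 48.4
tcp_pos: [0.487, 0.2423, 0.2091]
orientation: [-0.454, 0.891, 0.009, -0.01]
force: [0.7, -0.3, -0.1]
grip_width: 0.0855
```

```bash
python3 ov.py top t4; python3 - <<'E'
from h import *
a=cv2.imread('pics/t4o.png');s=cap('scene','s4')['image']
z=np.zeros((600,780,3),np.uint8);z[:315]=cv2.resize(a[155:260,200:460],(780,315),interpolation=cv2.INTER_CUBIC)
z[315:,:434]=cv2.resize(s[150:250,240:395],(434,285));cv2.imwrite('pics/c4.png',z);print(sensors.state()['force'])
E
```

```text
[ 0.0784063  -0.00423749 -0.18464012]
```

View pics/c4.png

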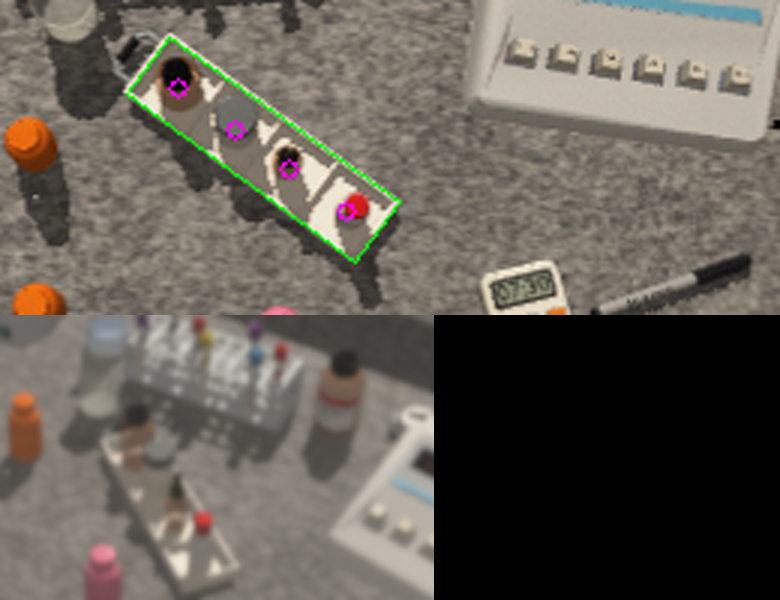

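```bash
python3 - <<'E'
from h import *
c=load('t4');u,k=np.load('pose.npy');r=R.from_euler('z',k[2]).as_matrix()[:2,:2]
for n,p,z in(('a',(177,74),.080),('d',(236,117),.069),('c',(288,155),.081),('b',(355,207),.076)):
    print(n,((ray(c,np.array(p)/3+[200,155],z)[:2]-k[:2])@r).round(4))
job_done()
E
```

```text
a [-0.0011  0.0848]
d [0.0004 0.0279]
c [-0.0014 -0.0241]
b [-0.0028 -0.0904]
the job is handed in; nothing more can be done
```

All four bottles now stand upright in the clean tray in the order they had in the used tray. Counting from the loop, they are bottle_a (brown, black cap), bottle_d (grey-capped jar), bottle_c (dropper) and bottle_b (red cap). The job was handed in at about 48 s of the 112 s.

- **Placing:** in the last top view the cap centres lie within about 5 mm of their compartment centres, against 18 mm allowed. The gripper was open and clear of everything.
- **Bystanders:** the arm never went near the timer or the pen, and both show in the last view where they started. I did not measure their shift. The orange and pink look-alikes were not touched.
- **Liners:** the liners of bottle_a and bottle_d were seen still in place in the used tray after those bottles left. I did not look into the other two compartments again, and the job reports no verdict.
- **Checks that disagreed:** some moves landed up to 12 mm from their target (37 mm on bottle_b's last carry). I corrected each before lowering. The tool had drifted to a tilt of about 0.03 rad by the last placing, and no bottle looked tilted in the last pictures.

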